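# Fold in the carton's side flaps and hold its lid at 60 degrees for gluing

### The job

Get this carton ready for gluing: with the lid still standing up, fold the two short flaps (near and far side) down flat over the tray, in either order. Then swing the big lid, hinged on the right, over the box with the gripper and hold it open at 60 degrees from closed (closed is 0, upright is 90) so that I can brush glue on its underside; it would fall shut by itself, so do not let it drop, and finish while the gripper is still holding it there. Leave the things standing around the carton where they are.

Things in the scene. Friction and masses are not known exactly. Their poses are not given: they have to be found in the camera images.
- carton: open brown cardboard carton, 180 (its x) x 200 (its y) x 80 mm high, walls 6 mm, standing immovably on a green cutting mat, with a round wooden tray inside (below the rim). Origin: centre of the underside; its x points to the robot's right, towards the lid's hinge side, its y away from the robot, to the far flap, z up: its yaw is -1.57, give or take 0.3 rad.
- far_flap (a joint): angle (rad) of the far side flap, cardboard, 65 mm long (hinge to free edge), 160 mm wide, 5 mm thick, hinged along the rim of the carton's +y side (away from the robot). 0 = folded in flat over the box (a stop), 1.57 = upright, more = leaning outward; starts 1.4 to 1.85, at most 2.2. Its crease keeps it where it is left; under 1 N at the free edge moves it. Flat flaps do not meet (70 mm gap).
- near_flap (a joint): the same for the near side flap, hinged along the rim of the carton's -y side (next to the robot)
- far_flap_hinge (a point): middle of the far flap's hinge line, in the panel's mid-thickness (82.5 mm above the mat); frame turns with the flap
- far_flap_edge (a point): middle of the far flap's free edge, in the panel's mid-thickness
- near_flap_hinge (a point): middle of the near flap's hinge line, in the panel's mid-thickness; frame turns with the flap
- near_flap_edge (a point): middle of the near flap's free edge, in the panel's mid-thickness
- lid (a joint): angle (rad) of the lid, a heavy cardboard panel 170 mm long (hinge to free edge), 198 mm wide, 8 mm thick, about 0.3 kg, hinged along the carton's +x (right-hand) rim. 0 = closed flat, 1.57 = upright, more = leaning outward to the right; starts 1.6 to 1.72, at most 1.9. Its crease keeps it standing only near upright; below about 1.3 it falls shut unless held. 60 degrees is 1.047.
- lid_hinge (a point): middle of the lid's hinge line, in the panel's mid-thickness (90 mm above the mat); frame turns with the lid
- lid_edge (a point): middle of the lid's free edge, in the panel's mid-thickness; can be pinched across the 8 mm thickness
- finish_can: round tin can of wood finish, diameter 86 mm, 105 mm high, bystander; origin: centre of the underside
- tape_roll: white roll lying flat, diameter 110 mm, 48 mm high, bystander; origin: centre of the underside
- glue_bottle: orange bottle with black cap, diameter 60 mm, 170 mm high, bystander; origin: centre of the underside
- tray_stack: stack of three round wooden trays, diameter 132 mm, 69 mm high, bystander; origin: centre of the underside

How it is judged:
On the way:
1. both side flaps are folded flat while the lid still stands up (value of joint each of far_flap, near_flap below 0.15 rad and value of joint lid above 1.35 rad), for 0.2 s.
At the end, for the whole second after the job is handed in: Both side flaps within 0.15 rad of flat; the lid still, at 60 degrees within 5 (0.96 to 1.134 rad), held by the gripper's fingers (contact force over 0.2 N) and propped by no bystander (value of joint each of far_flap, near_flap below 0.15 rad and value of joint lid between 0.96 and 1.134 rad and velocity of joint lid between -0.1 and 0.1 rad/s and contact force between the fingers and lid above 0.2 N and contact force between lid and finish_can below 0.05 N and contact force between lid and tape_roll below 0.05 N and contact force between lid and glue_bottle below 0.05 N and contact force between lid and tray_stack below 0.05 N); the arm keeps its last pose, push and grip.
It fails at once if the lid drops (below 0.5 rad) (value of joint lid below 0.5 rad).
It fails at once if a bystander is moved by more than 30 mm or tipped over (distance of any of finish_can, tape_roll, glue_bottle, tray_stack from where it was at the start of the episode above 0.03 m or angle between any of finish_can, tape_roll, glue_bottle, tray_stack's own z axis and vertical above 0.5 rad).
It also fails if it takes over 59 s, if anything falls off the work surface, if the arm or the gripper's body presses on something with over 40 N, if the wrist force passes 120 N, or if a joint passes its speed limit or range.

### The arm

A 6-joint arm with a two-finger parallel gripper is mounted at the origin on the work surface. World frame = base frame: x ahead of the robot, y to its left, z up, the work surface at z = 0. Lengths are in m, angles in rad, forces in N, time in s.
With the tool pointing down it reaches from about 0.35 to 0.775 m from the base axis. Payload 7.3 kg.
Tool frame: the origin (TCP) lies midway between the tips of the shut fingers; the grasp point (between the pads) lies 19 mm behind it (robot.tcp_to_grasp is the distance from the TCP to the grasp point, in m); z points along the fingers, y is the line along which they close (so a half turn about z gives the same grasp; the last joint's range is limited). The gripper opens to 92 mm and grips with 3 to 60 N. Pads are 19 mm wide; open, the fingers measure 130 mm over their backs; the gripper's body (75 mm by 190 mm) begins 47 mm behind the grasp point.
Start: joints at [-1.409, 0.342, 1.524, -0, 1.275, -0.146], TCP at [0.159, -0.5, 0.227] pointing down, gripper open.
Joint ranges: [-2.53, 2.53], [-0.77, 2.02], [0.04, 2.7], [-1, 4.14], [0.28, 2.66], [-3.11, 3.11]. Speed limits (rad/s): [2.57, 2.57, 3.14, 3.14, 3.14, 3.14].

### API

Orientations are given as [roll, pitch, yaw] about the fixed x, y, z axes, in that order (R = Rz(yaw) Ry(pitch) Rx(roll)).
In Python, from cell import readout, cams, ticket, robot gives the robot as it stands. The module is installed in compiled form; this text tells all that it offers.
- The arm moves only by the tool jog_arm, never from a script. Its argument "plan" is a list of rows, each a list of 5 numbers: the shift along the world's x, y, z each as a share of 0.08 m, from -1 to 1, then the turn about the world's z as a share of 90 degrees, from -1 to 1, then the opening, from -1 (shut) to 1 (fully open). A call has 1 to 12 rows; each row is the pose to reach, as a shift and turn from the pose commanded when the call began; what a row does not reach only later rows make up. A row lasts 1/10 s, in which the tool goes at most 50 mm and 8.59 degrees, less where a joint would pass 70% of its speed; a pose out of reach is approached as far as the arm can. A call with a number of a shift or a turn outside -1 to 1 is refused whole. A call with a gripper value outside its range is refused whole. The fingers move at their own pace and stop on an object; "squeeze" is the grip in N (left out, the last holds). Time passes only in rows, so rows that repeat a pose let the fingers close. It gives the time, the measured TCP pose, the force, the opening and the grip force at its end, in the units of the state.
- readout.observe(): the state, without advancing time (a new reading comes with each control period).
- cams.read_camera(name): name is "scene" or "top" or "wrist"; returns the picture (420x560x3 uint8, blue, green, red); there is no depth.
- cams.calibration(name): a dict with "K" (3x3 intrinsics, pixels), "world_from_camera" (4x4, takes a point from camera to world coordinates). Camera axes: x right, y down, z forward; pixel columns grow to the right and rows downward; lengths in m; the calibration is good to about 2 mm. The wrist camera is an equidistant fisheye: a pixel r from the principal point sees the ray r / f radians off the axis. A picture is of the moment at which its call begins: read the wrist's pose just before it. calibration takes no time and is no camera call; for the wrist camera it gives the pose at the moment of the call.
- ticket.hand_in(): hands the job in; it is judged then, once.
The state is a dict: "time": time; "qpos": joint angles; "qvel": joint speeds; "joint_efforts": joint torques, N m; "tool_pos": TCP position; "tool_rot": TCP orientation; "contact_force": force on the tool from outside, world axes, zero at the start; "torque": the same for the moment, N m; "opening": finger opening in m; "grip_force": force on a finger pad.
Only numpy, scipy, OpenCV 4.12 (cv2) and the standard library are available. Lean on these libraries where they do the work, as an engineer would, in place of code of your own. Each camera call takes 0.05 s, during which the arm holds its last target. There are 200 camera calls.

## Working session

There is one attempt and no reset: what is moved stays moved. The work goes in short steps, Python scripts to look and compute and a tool call to move; the robot and the scene stay as the last step left them, time stands still between calls to the robot, and variables do not carry over. Pictures are saved under pics/ and viewed, at most 10 in all, crops included, and the job is handed in when it is done.

Besides the shell and the picture viewer there is one more tool, called as name([rows], argument=value, ...), one row to a line, values as JSON. jog_arm: Moves the arm, as the interface text tells. Shift numbers are shares of 0.08 m and turn numbers shares of 90 degrees, none past 1 either way. Its arguments: {"type":"object","properties":{"plan":{"type":"array"},"squeeze":{"type":"number"}},"required":["plan"]}

```bash
mkdir -p pics; python3 - <<'E'
from cell import readout, cams, ticket, robot
import cv2,numpy as np
for n in("scene","top"):
    cv2.imwrite(f"pics/{n}0.png",cams.read_camera(n)); c=cams.calibration(n); print(n,np.round(c["K"],1).tolist(),np.round(c["world_from_camera"],3).tolist())
s=readout.observe(); print(s)
E
```

```text
scene [[379.7, 0.0, 273.1], [0.0, 379.7, 217.5], [0.0, 0.0, 1.0]] [[-0.719, 0.484, -0.499, 1.123], [0.695, 0.497, -0.519, 0.546], [-0.003, -0.72, -0.694, 0.824], [0.0, 0.0, 0.0, 1.0]]
top [[379.8, 0.0, 282.0], [0.0, 379.8, 210.3], [0.0, 0.0, 1.0]] [[-0.004, -0.985, 0.172, 0.413], [-1.0, 0.007, 0.017, -0.015], [-0.017, -0.172, -0.985, 0.995], [0.0, 0.0, 0.0, 1.0]]
{'time': 0.1, 'qpos': array([-1.40902033e+00,  3.42657377e-01,  1.52495234e+00,  1.63671325e-05,
        1.27538735e+00, -1.45978468e-01]), 'qvel': array([ 0.0008817 , -0.00082293, -0.00118806,  0.00018325,  0.00104408,
       -0.00152127]), 'joint_efforts': array([ 4.73466957e-05, -4.32007849e+01, -2.44691902e+01,  7.19163590e-02,
        5.26440656e-02, -4.01041495e-05]), 'tool_pos': array([ 0.15900869, -0.49994953,  0.22610144]), 'tool_rot': array([-3.14020545e+00, -2.19772644e-04,  3.07749533e-01]), 'contact_force': array([0.11785144, 0.35451329, 0.26050911]), 'torque': array([ 0.00633769,  0.04101327, -0.029501  ]), 'grip_force': 0.0, 'opening': 0.0917767444383893}
```

View pics/scene0.png

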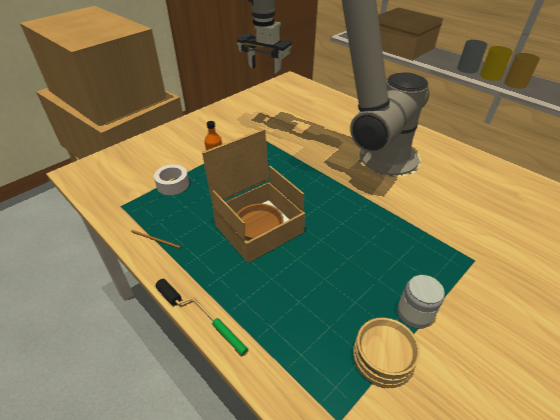

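View pics/top0.png

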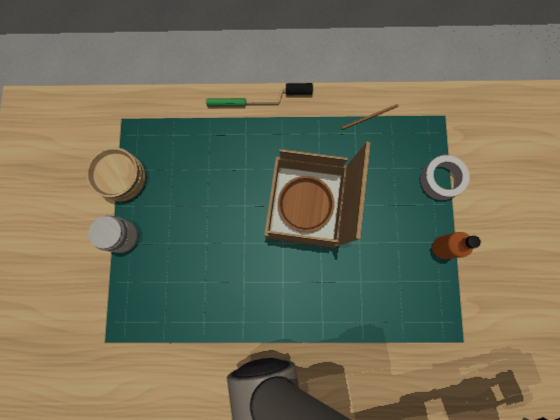

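The top view shows the carton at about (307,200), with the lid standing on the right (345–368, 145–242). The far flap is at about (312,160) and the near flap at about (305,238). The bystanders are well clear, at the far left and far right. I'll zoom in for corners.

```bash
python3 - <<'E'
import cv2
a=cv2.imread("pics/top0.png")[135:255,255:385]; b=cv2.imread("pics/scene0.png")[125:265,195:315]
a=cv2.resize(a,None,fx=5,fy=5,interpolation=cv2.INTER_CUBIC)
cv2.imwrite("pics/topc.png",a)
cv2.imwrite("pics/scenec.png",cv2.resize(b[:,:],None,fx=4.2,fy=4.2,interpolation=cv2.INTER_CUBIC))
E
```

```text
(no output)
```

View pics/topc.png

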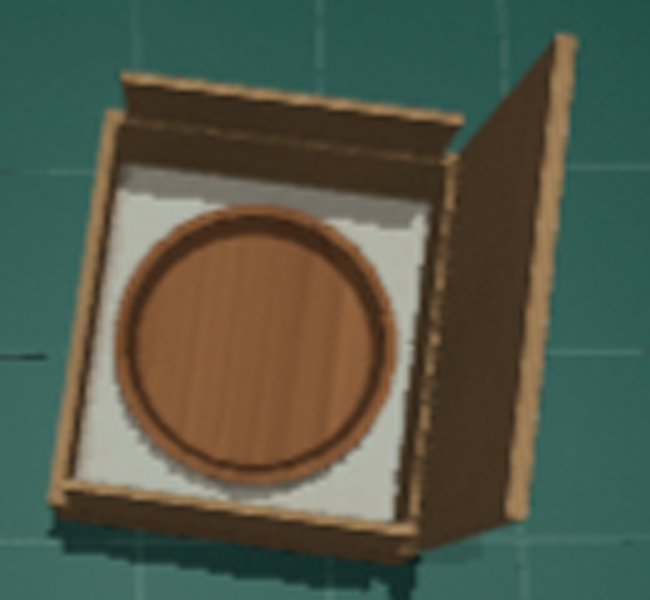

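View pics/scenec.png

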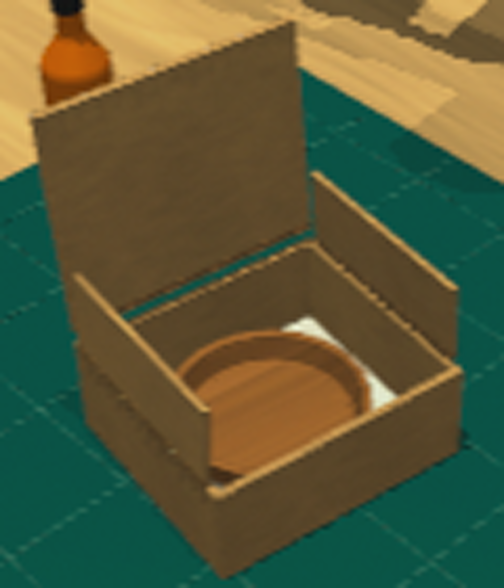

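The crops give clear corners for the rim, both flap edges and the lid edge in both views. Next I'll fit a model to them.

```bash
cat > geo.py <<'E'
import numpy as np
from cell import cams
from scipy.spatial.transform import Rotation as R
C={n:(np.array(cams.calibration(n)["K"]),np.linalg.inv(cams.calibration(n)["world_from_camera"])) for n in("scene","top")}
def proj(n,P):
    K,T=C[n]; q=K@(T[:3,:3]@P+T[:3,3]); return q[:2]/q[2]
def W(p,P):
    c,s=np.cos(p[2]),np.sin(p[2]); return np.array([p[0]+c*P[0]-s*P[1],p[1]+s*P[0]+c*P[1],P[2]])
def flap(x,sg,a,r=.065): return [x,sg*(.1-r*np.cos(a)),.0825+r*np.sin(a)]
def lid(y,a,r=.17): return [.09-r*np.cos(a),y,.09+r*np.sin(a)]
E
python3 - <<'E'
from geo import *
from scipy.optimize import least_squares
t=lambda u,v:(255+u/5-.4,135+v/5-.4); s=lambda u,v:(195+u/4.2-.4,125+v/4.2-.4)
def model(p):
    y,f,n,l=.099,p[3],p[4],p[5]
    return [("top",flap(-.08,1,f),t(122,75)),("top",flap(.08,1,f),t(463,120)),("top",flap(-.08,-1,n),t(62,488)),("top",flap(.08,-1,n),t(415,530)),
    ("top",lid(y,l),t(566,38)),("top",lid(-y,l),t(515,518)),("top",[-.09,.1,.08],t(106,112)),
    ("scene",lid(y,l),s(35,120)),("scene",lid(-y,l),s(293,25)),("scene",flap(.08,1,f),s(78,278)),("scene",flap(-.08,1,f),s(208,410)),
    ("scene",flap(.08,-1,n),s(315,175)),("scene",flap(-.08,-1,n),s(457,290)),("scene",[-.09,.1,.08],s(220,495)),("scene",[-.09,-.1,.08],s(461,370)),("scene",[-.09,.1,0],s(225,577)),("scene",[-.09,-.1,0],s(460,450))]
f=lambda p:np.concatenate([proj(n,W(p,np.array(P))+[0,0,p[6]])-q for n,P,q in model(p)])
r=least_squares(f,[.45,-.05,-1.57,1.6,1.6,1.65,0],loss="soft_l1")
p=r.x; print(np.round(p,4)); print(np.round(f(p).reshape(-1,2),1).tolist()); np.save("p.npy",p)
for k,P in dict(fe=flap(0,1,p[3]),fh=[0,.1,.0825],ne=flap(0,-1,p[4]),nh=[0,-.1,.0825],le=lid(0,p[5]),lh=[.09,0,.09],l60=lid(0,1.047)).items(): print(k,np.round(W(p,P),3))
E
```

```text
[ 5.9670e-01 -6.0500e-02 -1.7090e+00  1.5176e+00  1.5151e+00  1.6470e+00
  1.3000e-03]
[[0.0, 0.3], [0.4, -0.2], [0.4, -0.6], [0.9, 0.5], [-0.2, -0.6], [0.1, 0.5], [0.1, -0.1], [-0.1, -0.3], [0.7, -1.5], [-0.2, -0.5], [0.3, 0.8], [-0.2, -0.6], [0.1, -0.0], [-0.1, 1.5], [1.2, 0.3], [0.2, 1.3], [-0.1, 0.7]]
fe [ 0.692 -0.074  0.147]
fh [ 0.696 -0.074  0.082]
ne [ 0.501 -0.047  0.147]
nh [ 0.498 -0.047  0.082]
le [ 0.583 -0.162  0.26 ]
lh [ 0.584 -0.15   0.09 ]
l60 [ 0.596 -0.065  0.237]
```

jog_arm([
  [0,0,1,0,-1],
  [0,0,1,-0.284,-1],
  [0,0,1,-0.284,-1],
  [0,0,1,-0.284,-1],
  [0,0,1,-0.284,-1],
], squeeze=10)

```text
time: 0.6
tool_pos: [0.159, -0.5002, 0.3065]
tool_rot: [-3.141, 0.0, -0.14]
contact_force: [-0.5, 0.2, -0.7]
opening: 0.057
grip_force: 0.0
```

jog_arm([
  [0.545,0.89,0,0,-1],
  [0.545,0.89,0,0,-1],
  [0.545,0.89,0,0,-1],
])

```text
time: 0.9
tool_pos: [0.2042, -0.4261, 0.3068]
tool_rot: [-3.14, -0.0, -0.131]
contact_force: [-0.5, -1.6, -0.4]
opening: 0.0326
grip_force: 0.0
```

jog_arm([
  [0.545,0.89,0,0,-1],
  [0.545,0.89,0,0,-1],
  [0.545,0.89,0,0,-1],
])

```text
time: 1.2
tool_pos: [0.2475, -0.3556, 0.3068]
tool_rot: [-3.141, -0.0, -0.132]
contact_force: [0.0, 0.2, -0.1]
opening: 0.0083
grip_force: 0.0
```

jog_arm([
  [0.545,0.89,0,0,-1],
  [0.545,0.89,0,0,-1],
  [0.545,0.89,0,0,-1],
])

```text
time: 1.5
tool_pos: [0.2909, -0.285, 0.3068]
tool_rot: [-3.141, -0.0, -0.132]
contact_force: [-0.2, -0.0, 0.0]
opening: 0.0005
grip_force: 0.0
```

jog_arm([
  [0.545,0.89,0,0,-1],
  [0.545,0.89,0,0,-1],
  [0.545,0.89,0,0,-1],
])

```text
time: 1.8
tool_pos: [0.3345, -0.2144, 0.3067]
tool_rot: [-3.141, -0.0, -0.133]
contact_force: [-1.1, -1.1, 0.3]
opening: 0.0006
grip_force: 0.0
```

jog_arm([
  [0.545,0.89,0,0,-1],
  [0.545,0.89,0,0,-1],
  [0.545,0.89,0,0,-1],
])

```text
time: 2.1
tool_pos: [0.3783, -0.1436, 0.3066]
tool_rot: [-3.141, -0.0, -0.134]
contact_force: [-0.1, -0.4, 0.0]
opening: 0.0001
grip_force: 0.0
```

jog_arm([
  [0.545,0.89,0,0,-1],
  [0.545,0.89,0,0,-1],
  [0.545,0.89,0,0,-1],
])

```text
time: 2.4
tool_pos: [0.422, -0.0728, 0.3064]
tool_rot: [-3.142, 0.0, -0.134]
contact_force: [-0.0, -0.5, -0.5]
opening: 0.0006
grip_force: 0.0
```

jog_arm([
  [0.5,0.89,0,0,-1],
  [0.5,0.89,0,0,-1],
  [0.5,0.89,-1,0,-1],
  [0.5,0.89,-1,0,-1],
  [0.5,0.89,-1,0,-1],
])

```text
time: 2.9
tool_pos: [0.4584, -0.0036, 0.223]
tool_rot: [3.141, 0.009, -0.138]
contact_force: [0.5, -0.4, 1.0]
opening: 0.0004
grip_force: 0.0
```

jog_arm([
  [0,0,-1,0,-1],
  [0,0,-1,0,-1],
  [0,0,-1,0,-1],
])

```text
time: 3.2
tool_pos: [0.4593, -0.0034, 0.145]
tool_rot: [3.141, 0.006, -0.139]
contact_force: [-0.2, -0.7, -0.5]
opening: 0.0005
grip_force: 0.0
```

jog_arm([
  [0,0,-0.25,0,-1],
  [0,0,-0.25,0,-1],
])

```text
time: 3.4
tool_pos: [0.4612, -0.0031, 0.1276]
tool_rot: [3.141, 0.0, -0.139]
contact_force: [-0.7, -0.2, -0.7]
opening: 0.0006
grip_force: 0.0
```

jog_arm([
  [0.2,-0.03,0,0,-1],
  [0.4,-0.055,0,0,-1],
  [0.6,-0.08,0,0,-1],
  [0.8,-0.11,0,0,-1],
  [0.9,-0.125,-0.15,0,-1],
  [1,-0.14,-0.28,0,-1],
  [1,-0.14,-0.28,0,-1],
])

```text
time: 4.1
tool_pos: [0.5404, -0.0134, 0.1031]
tool_rot: [3.141, 0.002, -0.138]
contact_force: [-0.4, 1.0, -0.5]
opening: 0.0002
grip_force: 0.0
```

jog_arm([
  [0.06,-0.01,-0.1,0,-1],
  [0.12,-0.017,-0.2,0,-1],
  [0.12,-0.017,-0.24,0,-1],
  [0.12,-0.017,-0.24,0,-1],
])

```text
time: 4.5
tool_pos: [0.5505, -0.0145, 0.0853]
tool_rot: [3.141, -0.0, -0.138]
contact_force: [0.1, -2.0, 0.6]
opening: 0.0004
grip_force: 0.6
```

```bash
python3 - <<'E'
from cell import readout,cams
import cv2
cv2.imwrite("pics/s1.png",cv2.resize(cams.read_camera("scene")[110:270,180:340],None,fx=3.5,fy=3.5)); s=readout.observe(); print(s["tool_pos"],s["contact_force"])
E
```

```text
[ 0.55051954 -0.01452802  0.08528147] [0.53185841 0.2281041  1.27694038]
```

View pics/s1.png

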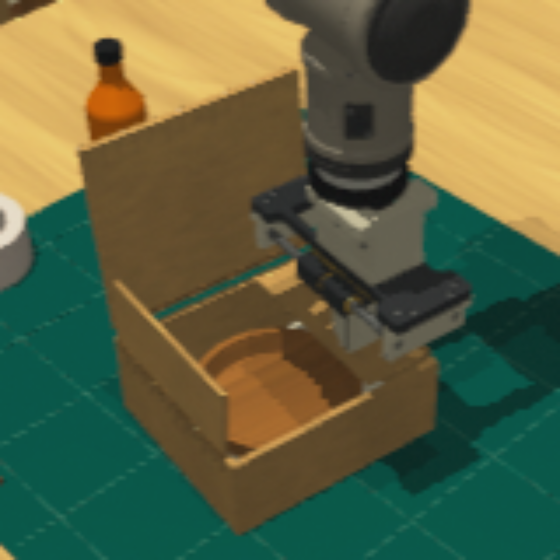

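The near flap is now flat under the fingers, at about (340,310), and the lid and far flap are still upright. Next is the far flap.

jog_arm([
  [0,0,0.5,0,-1],
  [0,0,1,0,-1],
  [0,0,1,0,-1],
  [0,0,1,0,-1],
])

```text
time: 4.95
tool_pos: [0.5505, -0.0145, 0.1658]
tool_rot: [3.141, -0.002, -0.138]
contact_force: [0.3, -0.0, 0.1]
opening: 0.0006
grip_force: 0.0
```

jog_arm([
  [0,0,0.4,0,-1],
  [0.8,-0.11,0.4,0,-1],
  [0.8,-0.11,0.4,0,-1],
  [0.8,-0.11,0.4,0,-1],
])

```text
time: 5.35
tool_pos: [0.6148, -0.0235, 0.1947]
tool_rot: [3.142, 0.003, -0.139]
contact_force: [0.5, 0.6, 0.3]
opening: 0.0006
grip_force: 0.0
```

jog_arm([
  [0.8,-0.11,0,0,-1],
  [0.8,-0.11,0,0,-1],
  [0.8,-0.11,0,0,-1],
])

```text
time: 5.65
tool_pos: [0.678, -0.0322, 0.1945]
tool_rot: [3.142, 0.004, -0.138]
contact_force: [-0.6, 0.3, -0.3]
opening: 0.0005
grip_force: 0.0
```

jog_arm([
  [0.8,-0.11,0,0,-1],
  [0.8,-0.11,0,0,-1],
  [0.8,-0.11,0,0,-1],
  [0.8,-0.11,0,0,-1],
])

```text
time: 6.05
tool_pos: [0.741, -0.0406, 0.1966]
tool_rot: [3.142, 0.002, -0.138]
contact_force: [0.3, -0.4, 0.2]
opening: 0.0004
grip_force: 0.0
```

Now down to z≈0.127, then sweep in.

jog_arm([
  [0,0,-0.45,0,-1],
  [0,0,-0.87,0,-1],
  [0,0,-0.87,0,-1],
  [0,0,-0.87,0,-1],
])

```text
time: 6.45
tool_pos: [0.7415, -0.0407, 0.1287]
tool_rot: [3.142, 0.0, -0.138]
contact_force: [-0.3, 0.3, 0.8]
opening: 0.0003
grip_force: 0.0
```

jog_arm([
  [-0.2,0.03,0,0,-1],
  [-0.4,0.055,0,0,-1],
  [-0.6,0.08,0,0,-1],
  [-0.8,0.11,0,0,-1],
  [-0.9,0.125,-0.15,0,-1],
  [-1,0.14,-0.28,0,-1],
  [-1,0.14,-0.28,0,-1],
])

```text
time: 7.15
tool_pos: [0.6618, -0.0295, 0.1071]
tool_rot: [3.141, -0.001, -0.138]
contact_force: [-0.5, 0.4, 0.5]
opening: 0.0006
grip_force: 0.0
```

jog_arm([
  [-0.06,0.01,-0.1,0,-1],
  [-0.12,0.017,-0.2,0,-1],
  [-0.12,0.017,-0.24,0,-1],
  [-0.12,0.017,-0.24,0,-1],
  [-0.12,0.017,-0.24,0,-1],
])

```text
time: 7.65
tool_pos: [0.653, -0.0284, 0.086]
tool_rot: [3.141, -0.0, -0.138]
contact_force: [0.8, -0.6, -0.4]
opening: 0.0004
grip_force: 0.0
```

jog_arm([
  [0,0,0.5,0,-1],
  [0,0,1,0,-1],
  [0,0,1,0,-1],
])

```text
time: 7.95
tool_pos: [0.6562, -0.0288, 0.1727]
tool_rot: [3.141, -0.012, -0.138]
contact_force: [0.2, -0.6, 1.5]
opening: 0.0003
grip_force: 0.0
```

jog_arm([
  [0,0,0.5,0,-1],
  [0,0,1,0,-1],
  [0,0,1,0,-1],
])

```text
time: 8.25
tool_pos: [0.6553, -0.0287, 0.2524]
tool_rot: [3.141, -0.012, -0.138]
contact_force: [0.8, 0.5, 0.6]
opening: 0.0001
grip_force: 0.0
```

jog_arm([
  [0,0,0.5,0,-0.2],
  [0,0,0.9,0,-0.2],
  [0,0,0.9,0,-0.2],
])

```text
time: 8.55
tool_pos: [0.6543, -0.0286, 0.3227]
tool_rot: [3.141, -0.009, -0.138]
contact_force: [-0.5, -0.9, 0.3]
opening: 0.0195
grip_force: 0.0
```

```bash
python3 - <<'E'
from cell import readout,cams
import cv2,numpy as np
a=cams.read_camera("scene");b=cams.read_camera("top");cv2.imwrite("pics/t2f.png",b);cv2.imwrite("pics/s2f.png",a)
f=lambda i:cv2.resize(i,(396,420),interpolation=cv2.INTER_CUBIC)
cv2.imwrite("pics/s2.png",np.hstack([f(a[110:263,175:319]),f(b[120:273,250:394])])); s=readout.observe(); print(s["tool_pos"],s["opening"])
E
```

```text
[ 0.65288771 -0.02838416  0.31761288] 0.02804217636494866
```

View pics/s2.png

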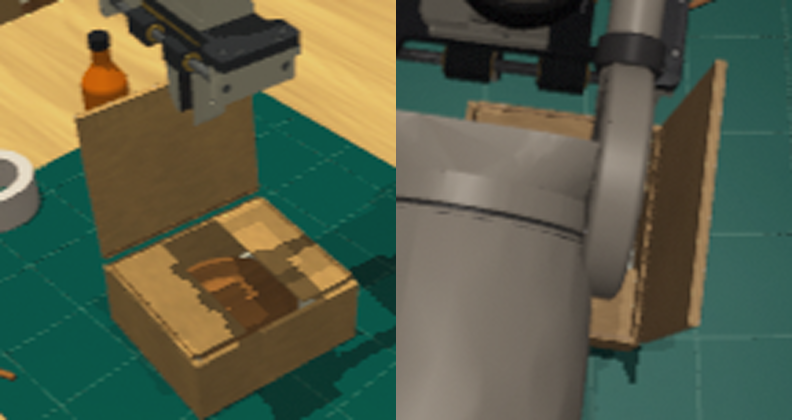

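Both flaps are flat (left half: near flap about (290,240), far flap about (150,310)) and the lid is still standing. Next I'll straddle the lid edge.

jog_arm([
  [-0.44,-0.84,0,0,-0.2],
  [-0.44,-0.84,0,0,-0.2],
  [-0.44,-0.84,0,0,-0.2],
])

```text
time: 8.95
tool_pos: [0.6158, -0.0984, 0.316]
tool_rot: [3.141, 0.004, -0.142]
contact_force: [0.6, -0.3, 0.1]
opening: 0.0365
grip_force: 0.0
```

jog_arm([
  [-0.43,-0.83,0,0,-0.2],
  [-0.43,-0.83,0,0,-0.2],
  [-0.43,-0.83,0,0,-0.2],
  [-0.43,-0.83,0,0,-0.2],
  [-0.43,-0.83,0,0,-0.2],
])

```text
time: 9.45
tool_pos: [0.5836, -0.1607, 0.3171]
tool_rot: [-3.141, 0.001, -0.137]
contact_force: [0.5, 0.4, -0.6]
opening: 0.0368
grip_force: 0.0
```

```bash
python3 - <<'E'
from cell import readout,cams
import cv2,numpy as np
a=cams.read_camera("scene");s=readout.observe();print(s["tool_pos"],s["opening"],s["tool_rot"])
from geo import *
p=np.load("p.npy");c,q=np.cos(p[2]),np.sin(p[2]);d=s["tool_pos"][:2]-p[:2];print("carton",d@[c,q],d@[-q,c])
cv2.imwrite("pics/s3.png",cv2.resize(a[80:200,180:340],None,fx=5,fy=5,interpolation=cv2.INTER_CUBIC))
E
```

```text
[ 0.58358893 -0.16061177  0.31728955] 0.036468525232979124 [-3.14101260e+00  8.06728218e-04 -1.36756847e-01]
carton 0.10094255254892016 0.0007815974590740446
```

View pics/s3.png

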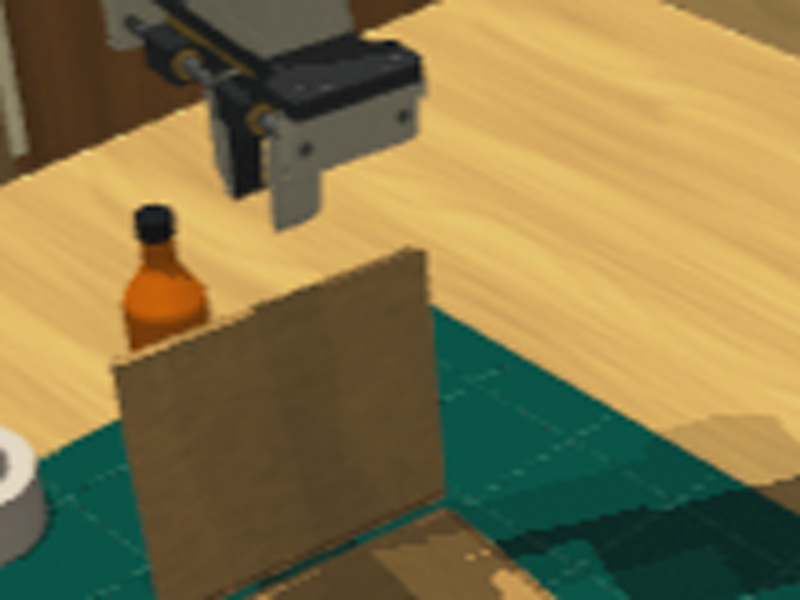

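The open fingers hang centred above the lid's top edge (finger tips around (250–300, 195–225), edge around (270,300)). Now I'll descend and narrow the gap.

jog_arm([
  [0,0,-0.3,0,-0.2],
  [0,0,-0.6,0,-0.2],
  [0,0,-0.95,0,-0.2],
  [0,0,-0.95,0,-0.43],
  [0,0,-0.95,0,-0.43],
  [0,0,-0.95,0,-0.43],
])

```text
time: 10.1
tool_pos: [0.584, -0.1618, 0.2437]
tool_rot: [3.141, -0.003, -0.138]
contact_force: [-0.2, 0.2, -0.6]
opening: 0.0267
grip_force: 0.0
```

jog_arm([
  [0.03,0.1,0,0,-0.43],
  [0.05,0.18,0,0,-0.43],
  [0.06,0.26,0,0,-0.43],
  [0.07,0.34,-0.015,0,-0.43],
  [0.08,0.43,-0.03,0,-0.43],
  [0.09,0.53,-0.05,0,-0.43],
  [0.09,0.53,-0.05,0,-0.43],
])

```text
time: 10.8
tool_pos: [0.5902, -0.1182, 0.2376]
tool_rot: [-3.141, 0.001, -0.137]
contact_force: [-0.1, -0.3, 1.0]
opening: 0.0264
grip_force: 0.0
```

jog_arm([
  [0.01,0.08,-0.02,0,-0.43],
  [0.02,0.16,-0.05,0,-0.43],
  [0.03,0.25,-0.08,0,-0.43],
  [0.05,0.33,-0.12,0,-0.43],
  [0.06,0.42,-0.17,0,-0.43],
  [0.07,0.5,-0.22,0,-0.43],
  [0.075,0.54,-0.245,0,-0.43],
  [0.075,0.54,-0.245,0,-0.43],
  [0.075,0.54,-0.245,0,-0.43],
])

```text
time: 11.7
tool_pos: [0.5962, -0.0762, 0.2183]
tool_rot: [3.142, 0.0, -0.138]
contact_force: [0.3, 1.6, -0.1]
opening: 0.0259
grip_force: 0.8
```

```bash
python3 - <<'E'
from cell import readout,cams
import cv2
from geo import *
a=cams.read_camera("scene");s=readout.observe();print(s["tool_pos"],s["opening"],s["contact_force"],s["grip_force"])
p=np.load("p.npy");c,q=np.cos(p[2]),np.sin(p[2]);d=s["tool_pos"][:2]-p[:2];print("carton",d@[c,q],d@[-q,c])
cv2.imwrite("pics/s4.png",cv2.resize(a[110:260,180:340],None,fx=4,fy=4,interpolation=cv2.INTER_CUBIC))
for A in(.9,.96,1.047,1.134,1.2):print(A,[np.round((proj("scene",W(p,np.array(lid(y,A)))+[0,0,p[6]])+.4-[180,110])*4).tolist() for y in(.099,-.099)])
E
```

```text
[ 0.59622216 -0.07635403  0.21842221] 0.02608115955508707 [-0.51862414  1.71746591  0.36229613] 0.8045988064259291
carton 0.01574782326288064 0.0016891220625533426
0.9 [[193.0, 310.0], [444.0, 199.0]]
0.96 [[185.0, 296.0], [437.0, 186.0]]
1.047 [[174.0, 275.0], [426.0, 168.0]]
1.134 [[162.0, 256.0], [414.0, 151.0]]
1.2 [[153.0, 243.0], [405.0, 138.0]]
```

View pics/s4.png

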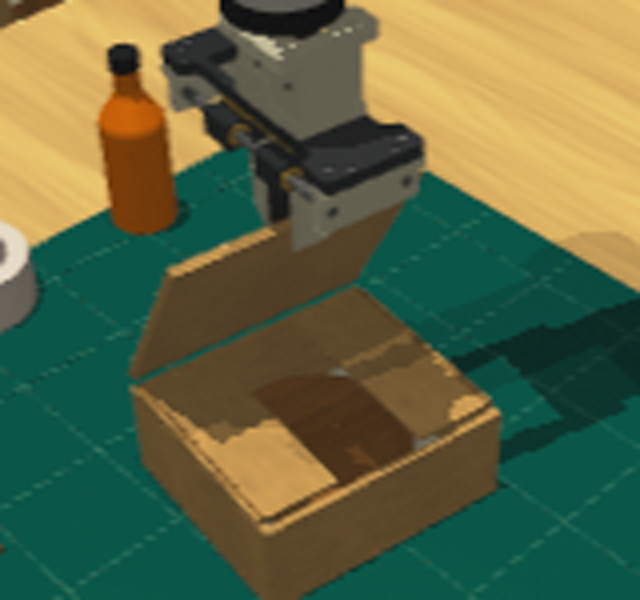

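The lid's far corner is at about (171,270), which matches 1.05–1.07 rad. It rests on the inner finger with about 1.7 N, and both flaps are flat. I'll let it settle and hand in.

jog_arm([
  [0,0,0,0,-0.43],
  [0,0,0,0,-0.43],
  [0,0,0,0,-0.43],
  [0,0,0,0,-0.43],
  [0,0,0,0,-0.43],
])

```text
time: 12.25
tool_pos: [0.5963, -0.0765, 0.2184]
tool_rot: [3.141, -0.0, -0.138]
contact_force: [-0.3, 1.8, 1.4]
opening: 0.0262
grip_force: 0.6
```

```bash
python3 -c "
from cell import ticket
print(ticket.hand_in())"
```

```text
the job is handed in; nothing more can be done
None
```

I handed the job in at about 12 s: both flaps are folded flat and the gripper is holding the lid at about 60 degrees (1.05–1.07 rad from the last picture), with no bystander touched; the hand-in returned no verdict.

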